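# Make up the cutting stack in a hand die press and run its tray home

### The job

Load the hand die press for cutting a heel lift: in its drawn-out tray lay the white cutting pad flat between the four corner stops, the grey-green fibreboard blank centred on the pad, the heel-shaped steel die (not the round one) centred on the blank with its cutting edge down as it lies now, and the dark steel cover plate centred on the die, all lying lengthwise across the tray like the pad. Then push the tray fully home under the press head without upsetting the stack, and let go.

Things in the scene. Friction and masses are not known exactly. Their poses are not given: they have to be found in the camera images.
- cutting_pad: White nylon cutting pad, a flat slab 64 (own x) x 110 (own y) x 15 mm high. Origin at the centre of its underside, z up. Lies flat on the bench. Either way round will do.
- board_blank: Plain grey-green stiff fibreboard blank, a flat slab 54 (own x) x 84 (own y) x 10 mm. Origin at the centre of its underside, z up. Lies flat on the bench; either way round will do.
- heel_die: Heel-shaped (D-shaped) steel cutting die: an upright 3 mm steel wall with open middle and a dark cross-brace, 34 mm wide (own x, between its two parallel flat sides) x 44 mm long (own y; round back toward +y, straight breast toward -y) x 24 mm high. Origin at the middle of its outline, at the cutting edge (underside), z up. Stands on the bench edge down; on the blank its length lies along the blank's length, either way round. Grip across the two flat sides.
- cover_plate: Plain dark steel cover plate, a flat slab 56 (own x) x 92 (own y) x 10 mm. Origin at the centre of its underside, z up. Lies flat on the bench; either way round will do.
- round_die: Round steel cutting die, 34 mm across x 24 mm high, same make as the heel-shaped one. Not needed; it stays out of the tray. Origin at the centre of its underside.
- press: Hand die press, grey painted steel, fixed on the left of the bench. Origin on the bench, z up; own -x is its open front, where the tray comes out. Cheeks and head stand from x = +33 to +137 mm, 170 mm high (lever to 265). Platen underside is 96 mm above the bench, 10 mm above the full 59 mm stack. A wooden partition 155 mm high stands between it and the loose pieces.
- tray (a joint): How far the tray is drawn out of the press, m: 0 = fully home against its stop (seat centred under the platen), up to 0.19 drawn out; at the start 0.15 to 0.18. Slides along the press's x axis with about 2.5 N of friction and stays where left.
- tray_seat (a point): Centre of the seat: the steel tray's flat floor, 26.5 mm above the bench; moves with the tray; axes as the press's. The seat's recess, between four dark L-shaped corner stops 7 mm high and 5 mm thick, is 72 mm along x and 118 mm along y, so the pad fits with 4 mm to spare a side. Between the stops the sides are open for fingers: along each of the two long sides (those at x = -36 and +36 mm) the middle 74 mm has no stop, along each short side the middle 32 mm.
- tray_knob (a point): Grip point of the tray's upright black knob, 24 mm in diameter, at the front end of the tray, 130 mm from the seat centre toward the press's -x; it lies 25 mm above the tray floor (knob top 39 mm above it). Moves with the tray.
There are look-alikes about, which are no part of the job. Leave any yellow look-alike of the round_die alone.

How it is judged:
At the end, for the whole second after the job is handed in: Tray home within 6 mm. On the tray floor pad, blank, heel die, cover plate, each flat on the one below (height 3 mm), centred within 6, 8, 8, 10 mm across and 6, 10, 12, 12 mm along, square within 7, 11, 14, 14 deg; at rest; round die not in the tray (value of joint tray below 0.006 m and x of cutting_pad in the frame of tray_seat between -0.006 and 0.006 m and y of cutting_pad in the frame of tray_seat between -0.006 and 0.006 m and z of cutting_pad in the frame of tray_seat between -0.003 and 0.003 m and angle between each of cutting_pad, board_blank, heel_die, cover_plate's own z axis and vertical below 0.06 rad and angle between the y axis of cutting_pad and the y axis of tray_seat, either way round below 0.13 rad and linear speed of each of cutting_pad, board_blank, heel_die, cover_plate below 0.02 m/s and x of board_blank in the frame of cutting_pad between -0.008 and 0.008 m and y of board_blank in the frame of cutting_pad between -0.01 and 0.01 m and z of board_blank in the frame of cutting_pad between 0.012 and 0.018 m and angle between the y axis of board_blank and the y axis of tray_seat, either way round below 0.2 rad and x of heel_die in the frame of board_blank between -0.008 and 0.008 m and y of heel_die in the frame of board_blank between -0.012 and 0.012 m and z of heel_die in the frame of board_blank between 0.007 and 0.013 m and angle between the y axis of each of heel_die, cover_plate and the y axis of tray_seat, either way round below 0.25 rad and x of cover_plate in the frame of heel_die between -0.01 and 0.01 m and y of cover_plate in the frame of heel_die between -0.012 and 0.012 m and z of cover_plate in the frame of heel_die between 0.021 and 0.027 m and horizontal distance between round_die and tray_seat above 0.1 m); the robot touches nothing.
It also fails if it takes over 141 s, if anything falls off the work surface, if the arm or the gripper's body presses on something with over 40 N, if the wrist force passes 120 N, or if a joint passes its speed limit or range.

### The arm

A 7-joint arm with a two-finger parallel gripper is mounted at the origin on a cart in front of the work surface, level with it; the furniture and walls round the work are solid. World frame = base frame: x ahead of the robot, y to its left, z up, the work surface at z = 0. Lengths are in m, angles in rad, forces in N, time in s.
With the tool pointing down it reaches from about 0.425 to 0.95 m from the base axis. Payload 4.7 kg.
Tool frame: the origin (TCP) lies between the finger pads; the fingertips stand 25 mm ahead of it and the grasp point (between the pads) lies 6 mm ahead of it; x points along the fingers, z is the direction in which the jaws open and shut, and the axes are right-handed (so a half turn about x gives the same grasp; the last joint's range is limited). The gripper opens to 85 mm and grips with 20 to 120 N. Pads are 22 mm wide; open, the fingers measure 114 mm over their backs; the gripper's body (76 mm by 85 mm) begins 54 mm behind the grasp point. The pads swing forward as they close: fully open they stand 13 mm farther back than shut.
Start: joints at [1.11, 0.469, -0.049, 1.532, 0.024, 1.141, -0.082], TCP at [0.283, -0.613, 0.256] pointing down, gripper open.
Joint ranges: [-2.59, 2.59], [-0.33, 1.99], [-1.39, 1.29], [0.1, 2.45], [-1.04, 4.18], [0.21, 1.99], [-2.66, 2.66]. Speed limits (rad/s): [2.57, 2.57, 3.14, 3.14, 3.14, 3.14, 3.14].

### API

Orientations are given as a 3x3 rotation matrix whose columns are the frame's x, y, z axes.
In Python, from rig import * gives the robot as it stands. Calls block until the motion is done:
- movep(position, orientation): joint-space move of the TCP to a pose.
- move_l(position, attitude=None, feed=0.15, until_force=None): straight line of the TCP; attitude=None keeps the orientation; feed is the mean speed in m/s. With until_force (N) it stops when the force on the tool has changed by that much, and returns True; else False.
- move_joints(angles): joint-space move.
- command_gripper(opening, newtons=None): finger opening in m; newtons is the grip in N (None keeps the last); returns when the fingers have stopped.
- sleep(seconds).
- inverse_kinematics(position, orientation): joint angles nearest the present ones, or None.
- sense(): the state.
- camera(name): name is "side" or "top" or "wrist"; returns (picture, depth): 384x512x3 uint8, red, green, blue; 384x512 float32, m along the optical axis (not along the pixel's ray), 0 where there is no reading.
- camera_params(name): a dict with "K" (3x3 intrinsics, pixels), "position" and "rotation" of the camera in the world; the wrist camera has in their place "tool_from_camera" (4x4, takes a point from camera to tool coordinates, whose origin is the TCP and whose axes are the tool frame's). Camera axes: x right, y down, z forward; pixel columns grow to the right and rows downward; lengths in m; the calibration is good to about 2 mm. The wrist camera is an equidistant fisheye: a pixel r from the principal point sees the ray r / f radians off the axis. A picture is of the moment at which its call begins: read the wrist's pose just before it. camera_params takes no time and is no camera call.
A pose or a line that the arm cannot do raises Unreachable and nothing moves.
- finish_job(): hands the job in, once; it reports no verdict.
The state is a dict: "time_s": time; "joint_pos": joint angles; "qd": joint speeds; "joint_efforts": joint torques, N m; "position": TCP position; "tcp_rot": TCP orientation; "wrist_force": force on the tool from outside, world axes, zero at the start; "ft_torque": the same for the moment, N m; "finger_gap": finger opening in m.
Only numpy, scipy, OpenCV 4.12 (cv2) and the standard library are available. Lean on these libraries where they do the work, as an engineer would, in place of code of your own. Each camera call takes 0.05 s, during which the arm holds its last target. There are 200 camera calls.

## Working session

There is one attempt and no reset: what is moved stays moved. The work goes in short steps, each a Python script; the robot and the scene stay as the last script left them, time stands still between calls to the robot, and variables do not carry over. Pictures are saved under pics/ and viewed, about 12 in all and at most 16, crops included, and the job is handed in when it is done.

```bash
mkdir -p pics
cat > h.py <<'E'
from rig import *
import numpy as np, cv2
def shot(n,f):
    s=sense(); im,d=camera(n); cv2.imwrite('pics/'+f+'.png',im[:,:,::-1]); np.savez('pics/'+f,im=im,d=d,p=s['position'],R=s['tcp_rot']); return im,d,s
E
python3 - <<'E'
from h import *
for n in('top','side'):
    im,d,s=shot(n,n+'0'); p=camera_params(n); print(n,p['K'],p['position'],p['rotation'])
    ok=d>0;v,u=np.indices(d.shape);K=p['K']
print(camera_params('wrist'))
print(s)
a=cv2.imread('pics/top0.png');b=cv2.imread('pics/side0.png')
E
```

```text
top [[492.41149645   0.         256.77625661]
 [  0.         492.41149645 192.20491523]
 [  0.           0.           1.        ]] [ 0.38485808 -0.04055179  1.49150523] [[-2.10286417e-02 -9.89459186e-01  1.43277056e-01]
 [-9.99776181e-01  2.11441071e-02 -7.16821598e-04]
 [-2.32019970e-03 -1.43260062e-01 -9.89682359e-01]]
side [[377.59905316   0.         256.51243974]
 [  0.         377.59905316 192.10913014]
 [  0.           0.           1.        ]] [-0.08324284  0.2938259   0.82062374] [[-0.43617918 -0.64186855  0.63067621]
 [-0.8998078   0.30357079 -0.31335395]
 [ 0.00967717 -0.70416584 -0.70996959]]
{'K': array([[297.31863964,   0.        , 261.19593405],
       [  0.        , 297.31863964, 191.31034708],
       [  0.        ,   0.        ,   1.        ]]), 'tool_from_camera': array([[ 4.98891273e-04, -2.80058410e-01,  9.59982832e-01,
        -1.16798071e-01],
       [-1.70551272e-05, -9.59982954e-01, -2.80058437e-01,
         7.02258009e-02],
       [ 9.99999875e-01,  1.23346081e-04, -4.83703550e-04,
         4.31697042e-04],
       [ 0.00000000e+00,  0.00000000e+00,  0.00000000e+00,
         1.00000000e+00]])}
{'time_s': 0.05, 'joint_pos': array([ 1.11007285,  0.4694521 , -0.04860877,  1.53368365,  0.02409383,
        1.14101529, -0.08230065]), 'qd': array([ 0.00072366,  0.0013945 , -0.00096844, -0.00143846,  0.0002903 ,
       -0.00084933, -0.0006748 ]), 'joint_efforts': array([ 6.39052996e-04, -5.11971831e+01, -4.72369941e-02, -2.38653105e+01,
        1.07819319e-02,  4.25908205e-03, -3.58340276e-05]), 'position': array([ 0.28230166, -0.61254141,  0.25525859]), 'tcp_rot': array([[-8.80970781e-04,  9.08187101e-01,  4.18563511e-01],
       [ 1.76534369e-03,  4.18564433e-01, -9.08185388e-01],
       [-9.99998054e-01, -6.11763374e-05, -1.97200540e-03]]), 'wrist_force': array([0.55728071, 0.0562105 , 0.16482459]), 'ft_torque': array([ 0.00908188, -0.00953416, -0.0331721 ]), 'finger_gap': 0.0853593841406892}
```

View pics/top0.png

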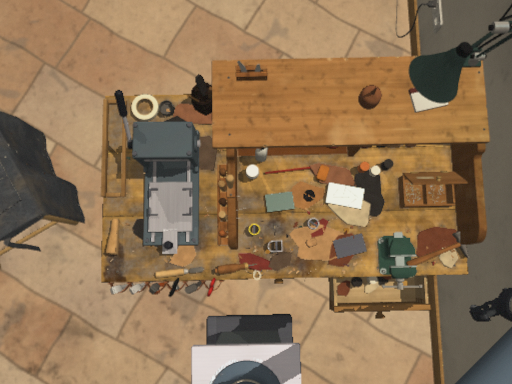

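View pics/side0.png

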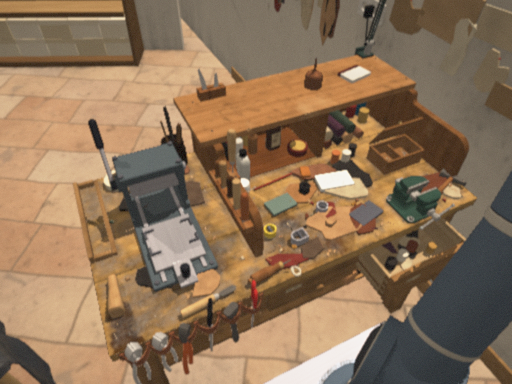

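```bash
cat >> h.py <<'E'
def pts(f,n='top'):
    z=np.load('pics/'+f+'.npz'); p=camera_params(n); K=p['K']; d=z['d']; v,u=np.indices(d.shape)
    c=np.stack([(u-K[0,2])/K[0,0]*d,(v-K[1,2])/K[1,1]*d,d],-1); return c@p['rotation'].T+p['position']
def ray(u,v,h,n='top'):
    p=camera_params(n);K=p['K']; r=p['rotation']@np.array([(u-K[0,2])/K[0,0],(v-K[1,2])/K[1,1],1]); return p['position']+r*(h-p['position'][2])/r[2]
E
python3 - <<'E'
from h import *
im=cv2.imread('pics/top0.png'); cv2.imwrite('pics/c1.png',cv2.resize(im[155:285,235:400],None,fx=4.5,fy=4.5,interpolation=cv2.INTER_CUBIC))
P=pts('top0')
for n,(u,v) in dict(pad=(345,195),blank=(280,202),cover=(350,245),d1=(275,246),d2=(313,224),d3=(254,229),knob=(169,245),tray=(170,200),floor=(170,225),part=(232,200),shelf=(300,130),bench=(300,260),padedge=(345,180),head=(165,140)).items(): print(n,P[v,u].round(3),im[v,u,::-1])
# segment slabs by colour at bench-height
def seg(n,u,v,h,tol=22):
    m=im.copy(); mask=np.zeros((386,514),np.uint8)
    cv2.floodFill(m,mask,(u,v),0,(tol,)*3,(tol,)*3,cv2.FLOODFILL_FIXED_RANGE|cv2.FLOODFILL_MASK_ONLY|(255<<8))
    c=max(cv2.findContours(mask[1:-1,1:-1],0,1)[0],key=cv2.contourArea)
    w=np.array([ray(*q[0],h)[:2] for q in c],np.float32)
    print(n,len(c),cv2.minAreaRect(w))
seg('pad',345,195,.015);seg('blank',280,202,.01);seg('cover',350,245,.01)
E
```

```text
pad [ 0.584 -0.308  0.015] [238 239 227]
blank [ 0.568 -0.111  0.011] [123 137 119]
cover [ 0.434 -0.318  0.006] [98 97 97]
d1 [ 0.435 -0.092  0.02 ] [90 81 75]
d2 [ 0.499 -0.208  0.016] [97 87 84]
d3 [ 0.487 -0.031  0.024] [101  97  96]
knob [0.443 0.216 0.058] [51 52 54]
tray [0.579 0.219 0.025] [160 152 146]
floor [0.504 0.219 0.025] [171 162 156]
part [0.557 0.026 0.161] [130  85  46]
shelf [ 0.737 -0.161  0.208] [165 112  60]
bench [ 0.393 -0.167 -0.004] [96 72 50]
padedge [ 0.631 -0.312  0.009] [144  94  63]
head [0.727 0.208 0.17 ] [87 93 93]
pad 105 ((0.5838476419448853, -0.3070928454399109), (0.1059352457523346, 0.06048378720879555), 78.03727722167969)
blank 85 ((0.5699884295463562, -0.10917491465806961), (0.05265182629227638, 0.08271262049674988), 6.442325592041016)
cover 93 ((0.43274375796318054, -0.3150855302810669), (0.0553988479077816, 0.09143531322479248), 13.128063201904297)
```

View pics/c1.png

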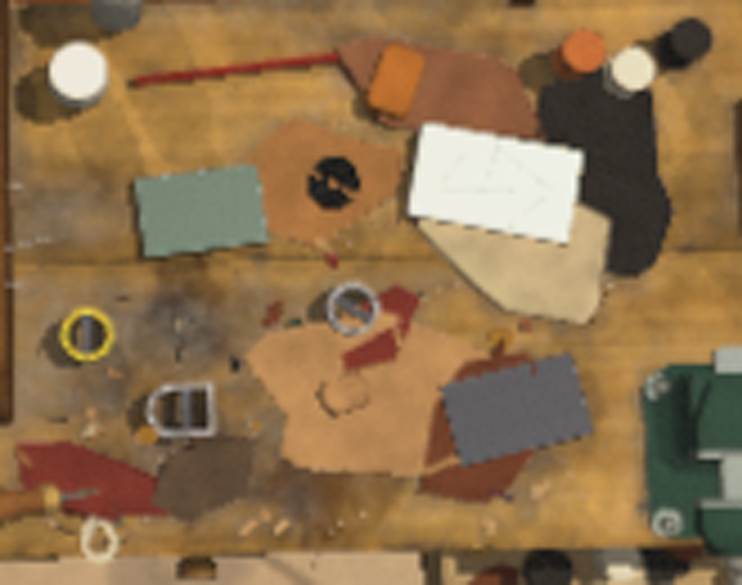

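Candidates (top-image pixels):
- **Heel die:** D shape at (275,246). Rejected are the round die (313,223) and the yellow ring (254,229).
- **Pad:** white slab at (345,195). Rejected are the papers (427,100) and the white jar (252,171).
- **Blank:** (280,202).
- **Cover plate:** (350,245).

The crop confirms these by shape and size. Next I take close wrist looks.

```bash
cat >> h.py <<'E'
def R(a): # jaws open along world angle a (deg), tool down
    a=np.radians(a); z=np.array([np.cos(a),np.sin(a),0]); x=np.array([0,0,-1.]); return np.stack([x,np.cross(z,x),z],1)
def Rn(a): # nearer of the two equal grasps
    q=sense()['joint_pos'];return a
def wproj(f):
    z=np.load('pics/'+f+'.npz'); T=camera_params('wrist')['tool_from_camera']; K=camera_params('wrist')['K']
    Rc=z['R']@T[:3,:3]; o=z['R']@T[:3,3]+z['p']; return Rc,o,K
def wray(f,uv,h):
    Rc,o,K=wproj(f); uv=np.atleast_2d(uv).astype(float); d=(uv-[K[0,2],K[1,2]])/K[0,0]; r=np.linalg.norm(d,axis=1,keepdims=True)+1e-12
    D=np.hstack([np.sin(r)*d/r,np.cos(r)])@Rc.T; return o+D*((h-o[2])/D[:,2:])
def wpix(f,P):
    Rc,o,K=wproj(f); c=(np.atleast_2d(P)-o)@Rc; t=np.arctan2(np.hypot(c[:,0],c[:,1]),c[:,2]); n=c[:,:2]/np.hypot(c[:,0],c[:,1])[:,None]
    return n*t[:,None]*K[0,0]+[K[0,2],K[1,2]]
E
python3 - <<'E'
from h import *
for a in (0,180): print(a,[inverse_kinematics(p,R(a)) for p in ([.5,-.2,.3],[.5,.217,.3],[.585,-.307,.1])])
im,d,s=0,0,0
q0=sense()['joint_pos']
c=[(a,inverse_kinematics([.46,-.2,.32],R(a))) for a in (0,180)]
a,q=min([x for x in c if x[1] is not None],key=lambda x:np.abs(x[1]-q0).max()); print(a)
move_joints(q); shot('wrist','w1')
movep([.46,.22,.32],R(a)); shot('wrist','w2'); print(sense()['time_s'],sense()['position'])
cv2.imwrite('pics/w12.png',cv2.resize(np.vstack([cv2.imread('pics/w1.png'),cv2.imread('pics/w2.png')]),None,fx=.78,fy=.78))
E
```

```text
0 [array([ 0.70386471,  0.24534642, -0.48157682,  1.78052305,  0.12381547,
        1.14559066,  0.18336737]), array([ 0.3330866 ,  0.40112536, -1.06703631,  1.74621226,  0.37309294,
        1.2172218 , -0.83294372]), array([ 0.6596874 ,  0.62952317, -0.34591476,  1.6899885 ,  0.2646115 ,
        0.86837084,  0.20290702])]
180 [array([-0.57067869,  0.34037285,  1.12354312,  1.84426262, -0.33358275,
        1.16625893, -2.47663302]), array([ 0.38975581,  0.44724808, -1.16922423,  1.74395822,  0.43394694,
        1.24309595,  2.25264528]), array([ 0.22931557,  0.61350549,  0.27288146,  1.71866818, -0.21027039,
        0.83813775, -2.54553329])]
0
3.4167 [0.46076487 0.21854833 0.31977966]
```

View pics/w12.png

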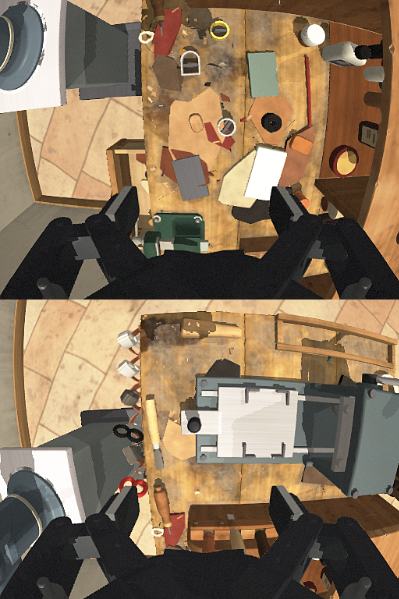

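Run:
```python
from h import *
im=cv2.imread('pics/w1.png')
def seg(n,u,v,h,tol=28):
    mask=np.zeros((386,514),np.uint8)
    cv2.floodFill(im.copy(),mask,(u,v),0,(tol,)*3,(tol,)*3,cv2.FLOODFILL_FIXED_RANGE|cv2.FLOODFILL_MASK_ONLY|(255<<8))
    m=cv2.morphologyEx(mask[1:-1,1:-1],cv2.MORPH_OPEN,np.ones((3,3)))
    c=max(cv2.findContours(m,0,1)[0],key=cv2.contourArea)
    print(n,cv2.minAreaRect(wray('w1',c[:,0],h)[:,:2].astype(np.float32)))
seg('pad',337,220,.015);seg('blank',336,94,.01);seg('cover',242,224,.01)
w2=cv2.imread('pics/w2.png')
A=cv2.resize(w2[85:215,225:465],(800,433),interpolation=cv2.INTER_CUBIC)   # x3.33
cv2.imwrite('pics/c2.png',A)
cv2.imwrite('pics/c3.png',cv2.resize(im[50:110,215:310],(800,505),interpolation=cv2.INTER_CUBIC)) # x8.42
```

```text
pad ((0.5827204585075378, -0.30930766463279724), (0.10810551792383194, 0.06200225651264191), 78.06726837158203)
blank ((0.5692806839942932, -0.11189104616641998), (0.05327622592449188, 0.08288195729255676), 5.910871982574463)
cover ((0.431858092546463, -0.31759387254714966), (0.055521681904792786, 0.09019424021244049), 12.99026107788086)
```

View pics/c2.png

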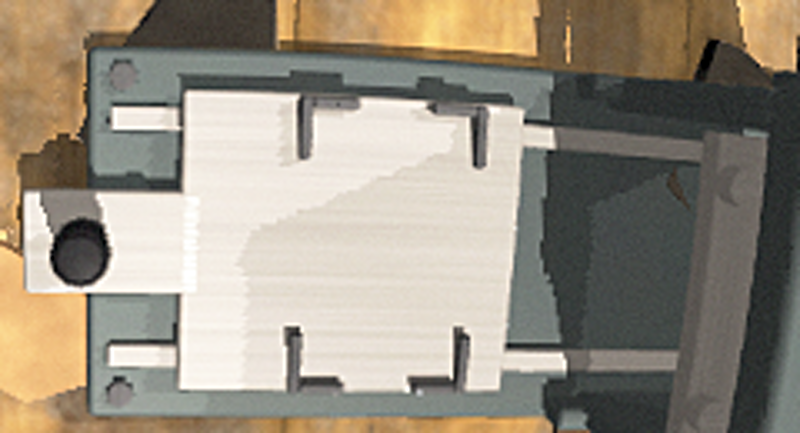

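View pics/c3.png

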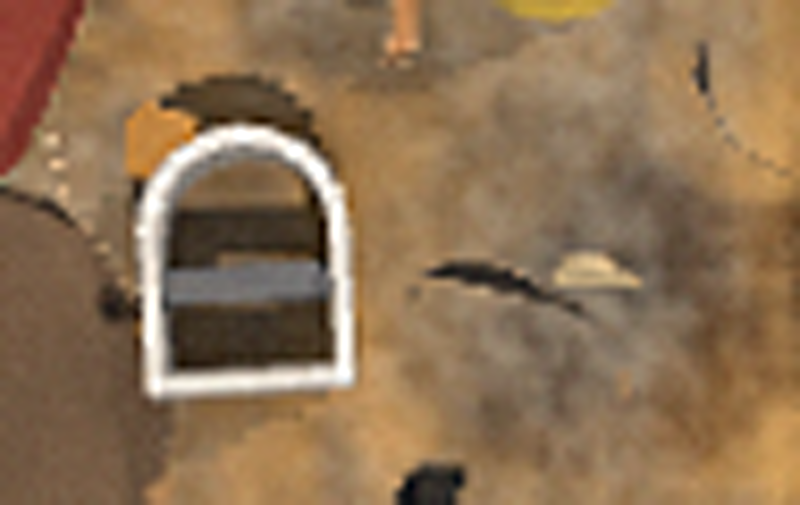

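Run:
```python
from h import *
s=800/240
px=np.array([(300,97),(487,108),(467,391),(288,391)])/s+[225,85]
W=wray('w2',px,.0335)[:,:2]; c=W.mean(0); print('seat',c,np.linalg.norm(np.roll(W,-1,0)-W,axis=1))
e=[W[1]-W[0],W[2]-W[3],W[0]-W[3],W[1]-W[2]]; print([np.degrees(np.arctan2(v[1],v[0])) for v in e])
k=wray('w2',np.array([(78,249)])/s+[225,85],.0655)[0,:2]; print('knob',k,c-k,np.linalg.norm(c-k),np.degrees(np.arctan2(*(c-k)[::-1])))
t=800/95
D=wray('w1',np.array([(148,396),(353,383),(345,185),(140,190),(243,125)])/t+[215,50],.024)[:,:2]
b=D[1]-D[0]; print('die',D, 'width',np.linalg.norm(b),np.degrees(np.arctan2(b[1],b[0])))
for q in (D[1]-D[2],D[0]-D[3]): print(np.degrees(np.arctan2(q[1],q[0])))
print('len',np.linalg.norm(D[4]-D[:2].mean(0)),'c',(D[4]+D[:2].mean(0))/2)
```

```text
seat [0.57353115 0.21698462] [0.0814122  0.12514682 0.08238956 0.12546852]
[np.float64(-0.7444860761615576), np.float64(-0.5137193184282505), np.float64(89.6251746506298), np.float64(90.07330785469198)]
knob [0.4437773  0.22244622] [ 0.12975386 -0.0054616 ] 0.12986874902149148 -2.410271701602482
die [[ 0.41977242 -0.11702353]
 [ 0.45312552 -0.1153826 ]
 [ 0.45196489 -0.08253385]
 [ 0.41873047 -0.08273325]
 [ 0.43550856 -0.07224247]] width 0.033393434875408586 2.816613379983017
-87.97644743124627
-88.25952512505414
len 0.043970657189404176 c [ 0.43597876 -0.09422277]
```

```bash
cat >> h.py <<'E'
SEAT=np.array([.5735,.217]); PA=-1.0; ZT=.28
def st(t): s=sense(); print(t,round(s['time_s'],1),s['position'].round(4),'gap',round(s['finger_gap'],4),'F',s['wrist_force'].round(1)); return s
def pick(xy,a,w,up,N,z0=.06,contact=True):
    xy=np.array(xy); s=sense()
    if np.linalg.norm(s['position'][:2]-xy)>.02: move_l([*xy,ZT],R(a),feed=.3)
    command_gripper(w+.016); move_l([*xy,z0],R(a),feed=.2)
    if contact:
        hit=move_l([*xy,.012],feed=.03,until_force=4); z=st('touch %s'%hit)['position'][2]
        if not hit: raise SystemExit('no contact')
        z+=up
    else: z=up
    move_l([*xy,z],feed=.05); command_gripper(w-.01,N); s=st('gripped'); 
    if abs(s['finger_gap']-w)>.006: raise SystemExit('bad gap')
    move_l([*xy,ZT],feed=.2); st('lifted'); return z
def place(xy,a,zexp,op):
    move_l([*xy,ZT],R(a),feed=.3); move_l([*xy,zexp+.008],feed=.15); sleep(.2)
    hit=move_l([*xy,zexp-.005],feed=.02,until_force=3); st('down %s exp %.4f'%(hit,zexp))
    command_gripper(op); sleep(.1); move_l([*xy,ZT],feed=.2); st('up')
E
python3 - <<'E'
from h import *
z=pick([.5827,-.309],-12,.064,.003,50); print(z)
E
```

```text
touch True 8.3 [ 0.5827 -0.309   0.0141] gap 0.0798 F [-0.6 -0.2  4.2]
gripped 8.8 [ 0.5845 -0.3094  0.0195] gap 0.0625 F [-0.6  0.2 11.8]
lifted 10.3 [ 0.582  -0.3089  0.2785] gap 0.0628 F [ 0.4 -1.1 -1.1]
0.017079920817747132
```

Run:
```python
from h import *
place(SEAT,PA,.046,.080)
move_l([.46,.22,.32],R(0),feed=.3); shot('wrist','w3')
cv2.imwrite('pics/c4.png',cv2.resize(cv2.imread('pics/w3.png')[85:215,225:465],(800,433),interpolation=cv2.INTER_CUBIC))
```

```text
down True exp 0.0460 14.5 [0.5738 0.217  0.046 ] gap 0.0631 F [-0.1 -0.1  4.6]
up 16.2 [0.573  0.2165 0.2787] gap 0.0799 F [ 0.7 -0.2 -0.2]
```

View pics/c4.png

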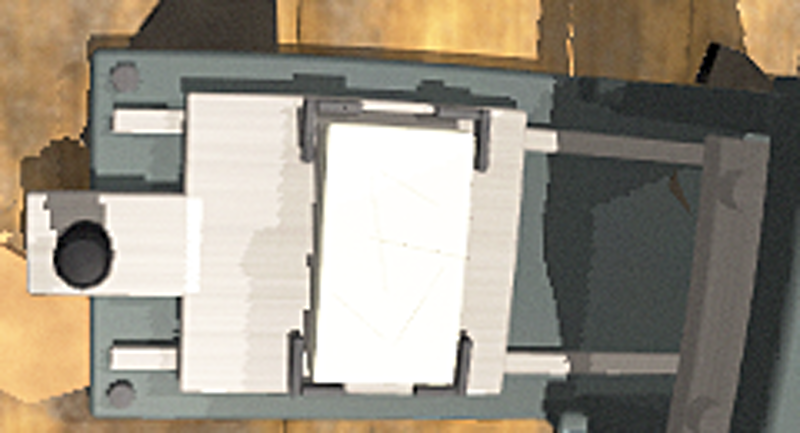

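The pad lies between the four stops, with its white top from about (320,122) to (465,385) in the crop. I measure it next, then fetch the blank.

```bash
cat >> h.py <<'E'
def segw(f,u,v,h,tol=28):
    im=cv2.imread('pics/'+f+'.png'); mask=np.zeros((386,514),np.uint8)
    cv2.floodFill(im.copy(),mask,(u,v),0,(tol,)*3,(tol,)*3,cv2.FLOODFILL_FIXED_RANGE|cv2.FLOODFILL_MASK_ONLY|(255<<8))
    m=cv2.morphologyEx(mask[1:-1,1:-1],cv2.MORPH_OPEN,np.ones((3,3)))
    c=max(cv2.findContours(m,0,1)[0],key=cv2.contourArea); r=cv2.minAreaRect(wray(f,c[:,0],h)[:,:2].astype(np.float32)); print(f,np.round(r[0],4),np.round(r[1],4),round(r[2],1)); return r
E
python3 - <<'E'
from h import *
segw('w3',int(225+390*.3),int(85+270*.3),.0415,20)
W=wray('w3',np.array([(300,99),(488,110),(469,391),(290,393)])*.3+[225,85],.0335)[:,:2];print(W.mean(0))
z=pick([.5693,-.112],6,.054,.0075,40); print(z)
E
```

```text
w3 [0.5724 0.2167] [0.1078 0.0623] 89.1
[0.57327591 0.21754402]
touch True 21.0 [ 0.5693 -0.1119  0.0174] gap 0.07 F [-0.7 -0.6  5.1]
gripped 21.6 [ 0.5694 -0.112   0.0251] gap 0.0526 F [-0.9  0.4  4.4]
lifted 23.0 [ 0.5686 -0.1121  0.2787] gap 0.0525 F [-0.1  0.8 -0.9]
0.024875481215320835
```

Run:
```python
from h import *
S=np.array([.5728,.217])
place(S,PA,.0664,.066)
z=pick([.436,-.0945],2.5,.034,.045,40,contact=False); print(z)
```

```text
down True exp 0.0664 26.4 [0.573  0.217  0.0667] gap 0.0524 F [0.5 0.2 4. ]
up 28.0 [0.5722 0.2165 0.2787] gap 0.0658 F [-0.5  0.5 -0.4]
gripped 31.6 [ 0.4361 -0.0945  0.0453] gap 0.0322 F [-0.9  0.8  5.7]
lifted 32.9 [ 0.4352 -0.0944  0.2789] gap 0.0325 F [ 0.1 -0.4 -1.1]
0.045
```

Run:
```python
from h import *
place([.5728,.217],PA,.0968,.055)
move_l([.46,.22,.32],R(0),feed=.3); shot('wrist','w4')
cv2.imwrite('pics/c5.png',cv2.resize(cv2.imread('pics/w4.png')[85:215,225:465],(800,433),interpolation=cv2.INTER_CUBIC))
```

```text
down True exp 0.0968 36.2 [0.573  0.217  0.0969] gap 0.032 F [-0.5 -0.3  4.6]
up 37.7 [0.5722 0.2165 0.2787] gap 0.0551 F [ 0.1  0.9 -0.7]
```

View pics/c5.png

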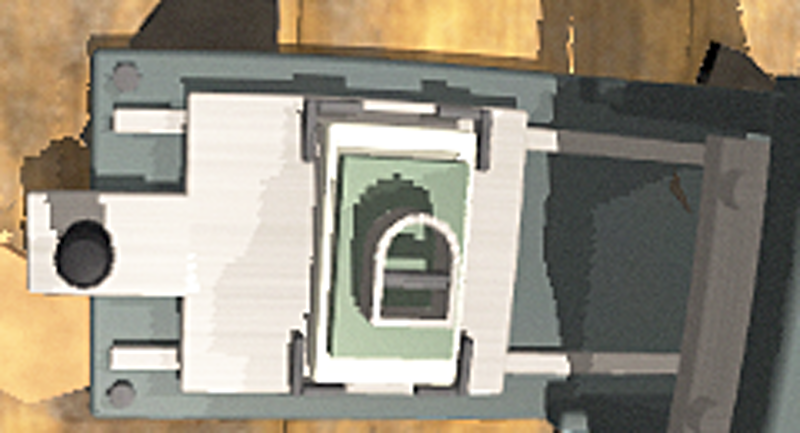

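The blank is on the pad and the die stands on the blank. The die's breast corners are at (370,324) and (450,325) and its back is at (418,212) in the crop.

Run:
```python
from h import *
w=lambda l,h:wray('w4',np.array(l)*.3+[225,85],h)[:,:2]
B=w([(342,155),(468,163),(458,357),(331,357)],.0515);print('blank',B.mean(0),B.round(3).tolist())
D=w([(370,324),(450,325),(460,252),(378,250),(418,212)],.0755);m=D[:2].mean(0);print('die',(m+D[4])/2,np.linalg.norm(D[4]-m),D[4]-m,np.linalg.norm(D[1]-D[0]),D.round(3).tolist())
z=pick([.4319,-.3175],13,.056,.0075,50);print(z)
```

```text
blank [0.57279474 0.21747767] [[0.546, 0.259], [0.599, 0.258], [0.601, 0.176], [0.545, 0.176]]
die [0.57107512 0.21854764] 0.04393364454925495 [4.1400824e-05 4.3933625e-02] 0.03282882196830052 [[0.555, 0.197], [0.587, 0.196], [0.589, 0.226], [0.556, 0.226], [0.571, 0.241]]
touch True 43.1 [ 0.4319 -0.3174  0.0167] gap 0.0722 F [0.3 0.3 6.1]
gripped 43.8 [ 0.4322 -0.3175  0.0247] gap 0.0543 F [-1.2  0.5  4.9]
lifted 45.2 [ 0.4311 -0.3171  0.2786] gap 0.0541 F [-0.7 -0.6 -5. ]
0.024241516933055658
```

Run:
```python
from h import *
place([.572,.218],PA,.1,.072)
move_l([.46,.22,.32],R(0),feed=.3); shot('wrist','w5')
cv2.imwrite('pics/c6.png',cv2.resize(cv2.imread('pics/w5.png')[85:215,225:465],(800,433),interpolation=cv2.INTER_CUBIC))
segw('w5',int(225+405*.3),int(85+240*.3),.0855)
for f in('w3','w5'): print(wray(f,np.array([(82,254)])*.3+[225,85],.0655)[0])
```

```text
down True exp 0.1000 49.1 [0.5721 0.218  0.1002] gap 0.0545 F [0.2 0.2 4.3]
up 50.6 [0.5714 0.2175 0.2787] gap 0.0719 F [-0.  -0.1  0.2]
w5 [0.5401 0.2131] [0.1014 0.1746] 89.5
[0.44434221 0.22140126 0.0655    ]
[0.44414599 0.22140045 0.0655    ]
```

View pics/c6.png

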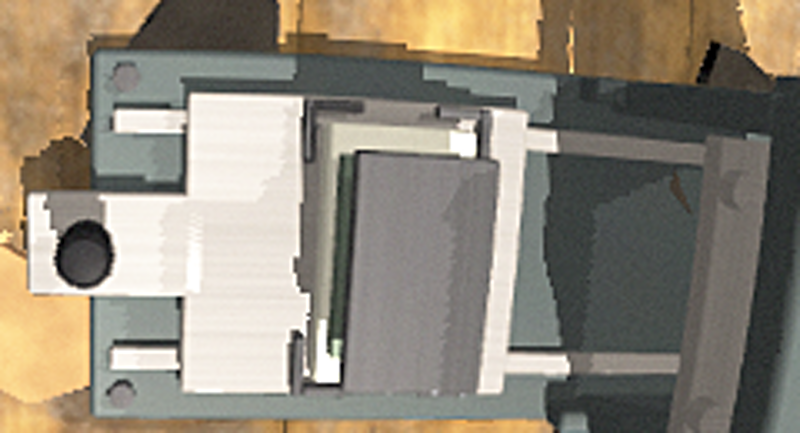

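Run:
```python
from h import *
B=wray('w5',np.array([(356,150),(497,160),(478,393),(342,390)])*.3+[225,85],.0855)[:,:2];print('plate',B.mean(0),np.linalg.norm(np.roll(B,-1,0)-B,axis=1),B.round(3).tolist())
for p in ([.444,.221,.2],[.444,.221,.0585],[.53,.22,.0585],[.62,.218,.0585],[.62,.218,.2]):
    print(p,[None if (q:=inverse_kinematics(p,R(a))) is None else q.round(2) for a in (90,-90)])
movep([.444,.221,.2],R(90)); command_gripper(.06); move_l([.444,.221,.0585],feed=.12); st('at knob')
command_gripper(.01,25); st('grip')
```

```text
plate [0.57068448 0.21794678] [0.05489674 0.09070848 0.05560905 0.0905262 ] [[0.543, 0.264], [0.598, 0.263], [0.598, 0.172], [0.543, 0.173]]
[0.444, 0.221, 0.2] [array([ 0.26,  0.41, -1.  ,  1.97,  0.41,  0.98,  0.63]), array([-0.12,  0.28, -0.51,  1.99,  0.17,  0.91, -2.29])]
[0.444, 0.221, 0.0585] [array([ 0.1 ,  0.62, -0.84,  2.08,  0.69,  0.74,  0.39]), array([-0.24,  0.49, -0.39,  2.1 ,  0.32,  0.6 , -2.42])]
[0.53, 0.22, 0.0585] [array([ 0.14,  0.72, -0.84,  1.91,  0.71,  0.85,  0.5 ]), array([-0.19,  0.58, -0.36,  1.92,  0.31,  0.69, -2.31])]
[0.62, 0.218, 0.0585] [array([ 0.15,  0.82, -0.84,  1.7 ,  0.73,  0.96,  0.6 ]), array([-0.16,  0.68, -0.34,  1.72,  0.3 ,  0.8 , -2.22])]
[0.62, 0.218, 0.2] [array([ 0.21,  0.67, -0.94,  1.6 ,  0.58,  1.17,  0.71]), array([-0.12,  0.52, -0.4 ,  1.62,  0.23,  1.05, -2.16])]
at knob 54.0 [0.4444 0.2213 0.0591] gap 0.0602 F [-0.2  1.  -0.2]
grip 54.5 [0.4443 0.2192 0.059 ] gap 0.0228 F [-1.  -4.2  6.8]
```

Run:
```python
from h import *
t=np.tan(np.radians(-1)); x0,y0,z0=.4443,.2192,.0588
L=lambda d:[x0+d,y0+t*d,z0]
h=move_l(L(.14),feed=.05,until_force=20); st('push1 %s'%h)
if not h:
    h=move_l(L(.20),feed=.025,until_force=12); st('push2 %s'%h)
shot('wrist','w6'); shot('top','top6'); shot('side','side6')
a=cv2.imread('pics/w6.png'); b=cv2.resize(cv2.imread('pics/side6.png')[120:300,80:260],(384,384)); cv2.imwrite('pics/c7.png',cv2.resize(np.hstack([a,b]),(800,343)))
```

```text
push1 False 57.4 [0.5845 0.2173 0.0591] gap 0.0227 F [-1.6  0.1  5.4]
push2 True 58.4 [0.5997 0.2172 0.0591] gap 0.0228 F [0.4 0.2 4.6]
```

View pics/c7.png

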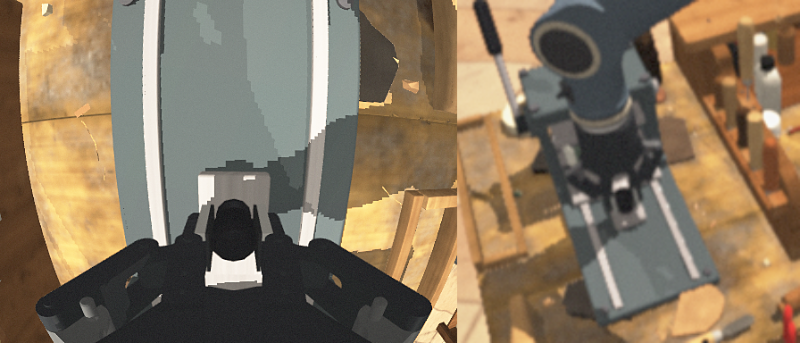

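Run:
```python
from h import *
p=sense()['position']
h=move_l([p[0]+.03,p[1]-.0005,p[2]],feed=.02,until_force=18); s=st('push3 %s'%h); 
command_gripper(.07); st('open'); p=sense()['position']
move_l([p[0],p[1],.15],feed=.1); move_l([.44,.221,.25],feed=.2); st('clear')
move_l([.44,.221,.12],feed=.2)
R2=R(90)
shot('wrist','w7'); shot('side','side7'); shot('top','top7')
a=cv2.imread('pics/w7.png'); b=cv2.resize(cv2.imread('pics/side7.png')[120:300,80:260],(384,384)); cv2.imwrite('pics/c8.png',cv2.resize(np.hstack([a,b]),(800,343)))
```

```text
push3 True 59.2 [0.5998 0.2172 0.0591] gap 0.0234 F [-1.3 -0.1  4.9]
open 59.7 [0.5999 0.2171 0.059 ] gap 0.0697 F [ 0.1  0.2 -0.6]
clear 61.9 [0.4406 0.2204 0.2495] gap 0.0697 F [ 0.  -0.1  0.1]
```

View pics/c8.png

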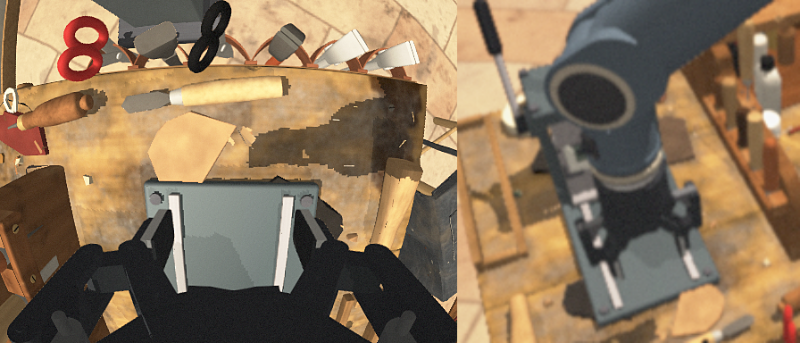

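Run:
```python
from h import *
P=pts('top0'); m=(P[...,2]>.155)&(P[...,2]<.18)&(P[...,1]>.17)&(P[...,1]<.25)&(P[...,0]<.85)&(P[...,0]>.6); print('head x',np.percentile(P[m][:,0],[0,.5,2,10,90,98,100]).round(3))
ok=False
for p in (70,60,50,40,30):
  for sgn in (-1,1):
    for x in (.5,.46,.54):
      for h in (.11,.15,.2):
        c=np.cos(np.radians(p)); s=np.sin(np.radians(p)); X=np.array([s,0,-c]); Z=np.array([0,sgn,0.]); 
        A=np.stack([X,np.cross(Z,X),Z],1)
        q=inverse_kinematics([x,.22,h],A)
        if q is not None: ok=True;break
      if ok:break
    if ok:break
  if ok:break
print(p,sgn,x,h,q)
```

```text
head x [0.676 0.677 0.678 0.685 0.769 0.778 0.78 ]
70 -1 0.54 0.11 [-0.30770237  0.74480784 -0.57395911  2.43206616  2.32715759  1.45392248
  1.88101272]
```

Head spans x 0.677–0.780, so the platen centre is about 0.729. The seat is now at about 0.5998+0.130 = 0.730, so the tray is home. Last, I clear the arm and look at the stack.

Run:
```python
from h import *
move_l([.44,.221,.3],feed=.2); 
for p in (50,40,30):
    c=np.cos(np.radians(p)); s=np.sin(np.radians(p)); X=np.array([s,0,-c]); Z=np.array([0,-1,0.]); A=np.stack([X,np.cross(Z,X),Z],1)
    q=inverse_kinematics([.48,.22,.17],A)
    print(p,None if q is None else q.round(2))
    if q is not None and q[3]<2.4:
        try:
            movep([.48,.22,.25],A); move_l([.48,.22,.17],feed=.1); shot('wrist','w8'); move_l([.48,.22,.28],feed=.15); break
        except Unreachable as e: print(e)
movep([.46,-.2,.32],R(0)); shot('side','side8'); st('end')
import os
b=cv2.resize(cv2.imread('pics/side8.png')[130:290,90:250],(384,384),interpolation=cv2.INTER_CUBIC)
a=cv2.imread('pics/w8.png')[:192*2] if os.path.exists('pics/w8.png') else b
cv2.imwrite('pics/c9.png',cv2.resize(np.hstack([a[:,64:448],b]),(800,400)))
```

```text
50 [ 0.21  0.59 -1.25  2.39  1.85  1.16  2.41]
the arm cannot follow that straight line within its joint ranges
40 [-0.92  0.21  0.2   2.37  1.54  0.41  2.55]
the arm cannot take that pose within its joint ranges
30 [-1.61  0.38  1.15  2.31 -0.35  0.22 -1.82]
end 75.4 [ 0.4602 -0.1994  0.3199] gap 0.0699 F [0.5 0.1 0.8]
```

View pics/c9.png

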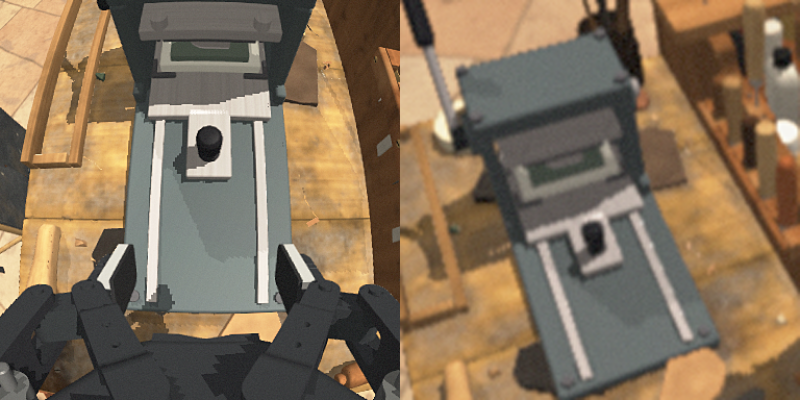

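Both views show the tray home with the pad, blank and die standing square under the platen: pad front at about (210,68) on the left and (570,185) on the right. The arm is clear, so I hand in.

```bash
python3 -c "
from h import *
finish_job()"
```

```text
the job is handed in; nothing more can be done
```

I laid the pad, blank, heel die and cover plate in the tray in that order. I then pushed the tray by its knob to the stop, let go, moved the arm clear and handed in at about 75 s.

**Before the push:** wrist-camera measurements put every piece within about 2 mm of the one below it or of the seat. The pad and plate came out square within about 1°, and the blank and die looked square too.

**Tray home:** it stopped solidly after about 155 mm and did not move on a second push. The seat centre came to about x = 0.730 m, against a platen centre of about 0.729 m from the measured press head.

**After the push:** the final pictures show the pad, blank and die still standing in place. The head hides the cover plate, so I could not see its position after the push.

**Failed or uncertain:**
- Two steeper wrist views under the head were unreachable, so I used a shallower one.
- An automatic outline of the plate failed because it merged with the tray. I took the plate's corners by hand instead.
- I gripped the die by only about its top 5 mm, but it was placed well.

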